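# Dress the work rest and draw it up to its second stop

## Robot

A 6-joint arm with a two-finger parallel gripper is mounted at the origin on a cart in front of the work surface, level with it; the furniture and walls round the work are solid. World frame = base frame: x ahead of the robot, y to its left, z up, the work surface at z = 0. Lengths are in m, angles in rad, forces in N, time in s.
With the tool pointing down it reaches from about 0.35 to 0.975 m from the base axis. Payload 4.9 kg.
Tool frame: the origin (TCP) lies between the finger pads; the fingertips stand 25 mm ahead of it and the grasp point (between the pads) lies 6 mm ahead of it (manip.tcp_to_tips is the z of the fingertips in the tool frame, in m); z points along the fingers, y is the line along which they close (so a half turn about z gives the same grasp; the last joint's range is limited). The gripper opens to 85 mm and grips with 20 to 120 N. Pads are 22 mm wide; open, the fingers measure 114 mm over their backs; the gripper's body (76 mm by 85 mm) begins 54 mm behind the grasp point. The pads swing forward as they close: fully open they stand 13 mm farther back than shut.
Start: joints at [1.16, 0.053, 1.613, -0, 1.476, -0.119], TCP at [0.18, 0.599, 0.256] pointing down, gripper open.
Joint ranges: [-3.01, 3.01], [-1.01, 2.22], [0.06, 2.58], [-1.02, 4.17], [0.09, 2.62], [-3.14, 3.14]. Speed limits (rad/s): [2.57, 2.57, 3.14, 3.14, 3.14, 3.14].

## Interface

Orientations are given as a unit quaternion [w, x, y, z].
In Python, from plant import manip gives the robot as it stands. The module is installed in compiled form; this text tells all that it offers.
- The arm moves only by the tool arm_command, never from a script. Its argument "moves" is a list of rows, each a list of 3 entries, a list of its own where there are three numbers: the opening, from -1 (shut) to 1 (fully open), then the shift along the tool's x, y, z in units of 0.15 m (1.0 is 0.15 m), then the turn about the tool's z in units of 2 pi rad (1.0 is 2 pi rad). A call has 1 to 20 rows; each row is the pose to reach, as a shift and turn from the pose commanded when the call began, along the tool's axes at that moment, turning the shorter way round; what a row does not reach only later rows make up. A row lasts 1/12 s, in which the tool goes at most 41.7 mm and 7.16 degrees, less where a joint would pass 70% of its speed; a pose out of reach is approached as far as the arm can. A call with a number of a shift or a turn outside -1 to 1 is refused whole. A call with a gripper value outside its range is refused whole. The fingers move at their own pace and stop on an object; the grip force is fixed at half the most. Time passes only in rows, so rows that repeat a pose let the fingers close. It gives the time, the measured TCP pose, the force, the opening and the grip force at its end, in the units of the state.
- manip.state(): the state, without advancing time (a new reading comes with each control period).
- manip.grab_frame(name): name is "scene" or "top" or "wrist"; returns a dict with "frame" (400x640x3 uint8, red, green, blue), "fx", "fy", "cx", "cy" (pixels), "R" (3x3) and "t" (3): a world point X has camera coordinates R X + t. Camera axes: x right, y down, z forward; pixel columns grow to the right and rows downward; lengths in m; the calibration is good to about 2 mm. A picture is of the moment at which its call begins. There is no depth.
- manip.job_done(): hands the job in; it is judged then, once.
Trained networks look in a picture, given as the dict that the camera call returned (one of the last four; its "shot" number tells which), for a name from the list of things; names that differ only in an ending like _2 or _b are one class to them, and where a whole thing is asked for, a point or a joint stands for the part that bears it (a point fixed in the world has none). Each returns a list of dicts, best first, with "confidence" (0 to 1); they miss things now and then, are a little off and sometimes report something else, mostly with a low value. They report only what shows in the picture. A call takes as long as a camera call. They do not tell look-alikes from the thing itself.
- manip.search_frame(picture, target): "extent" ([left, top, right, bottom] in pixels, round what is visible of it).
The state is a dict: "time": time; "joint_pos": joint angles; "joint_vel": joint speeds; "joint_efforts": joint torques, N m; "tool_pos": TCP position; "tool_rot": TCP orientation; "contact_force": force on the tool from outside, world axes, zero at the start; "ft_torque": the same for the moment, N m; "gripper_width": opening from 0.0 (shut) to 1.0 (fully open); "grasp_force": force on a finger pad.
Only numpy, scipy, OpenCV 4.12 (cv2) and the standard library are available. Lean on these libraries where they do the work, as an engineer would, in place of code of your own. Each camera call takes 0.05 s, during which the arm holds its last target. There are 200 camera calls.

## Task

Get the telescoping work support ready for a long plate: first dress its rest bar by laying the grey oilstone flat on top of the bar at its left-hand end (your left) and drawing it the full length to the right-hand end with light, steady pressure, then set the stone down flat on the bench, clear of the support, and let go of it. Then squeeze in both spring catches on the sides of the bar, draw the bar up past its first stop to its second stop, and finish while holding it up there, catches still squeezed, so that I can tighten the locking screw. Do not shift the tape measure, the caliper or the end mill.

Things in the scene. Friction and masses are not known exactly. Their poses are not given: they have to be found in the camera images.
- oilstone: loose plain grey oilstone, a 30 x 105 x 20 mm block, 0.22 to 0.36 kg, lying flat; origin at the centre of its underside, x across its 30 mm width, y along its 105 mm length, z up
- work_support: fixed: grey cast foot 120 x 140 x 12 mm with a square upright sleeve (46 mm wide collar, 120 mm high) out of which a T-shaped steel rest slides up. Origin: centre of the foot's underside; x across the rest bar, away from the robot (turned at most 0.35 rad), y along the bar to the robot's left, z up. A small brass locking screw stands out at y = -44, z = 112 mm; leave it alone
- bar_top (a point): centre of the rest bar's flat top face, moves with it; axes as the support's. Bar 34 mm wide (x), 200 mm long (y), 26 mm high, level; its top is 162 mm above the bench at home, 232 mm at the second stop. At home 16 mm of bare 28 mm square stem shows between bar and sleeve
- catch_mid (a point): midpoint between the two catches, 13 mm below bar_top, moves with the bar. The catches are black ribbed push buttons, 26 mm (y) x 14 mm (z), one on each long side of the bar at its middle; 47 mm over both when out, 36 mm when fully squeezed in
- rest_bar (a joint): how far the rest is drawn up, m: 0 home, 0.035 first stop, 0.070 second stop, a dead end. 0.5 kg, 6 to 7 N to raise; sinks if let go with the catches in. A catch that is out drops its tooth into the sleeve's window at home or at a stop and locks the rest within 1.5 mm; keep both catches in to move it
- catch_front (a joint): how far the catch on the robot's side is pressed in, m: 0 out, 0.0055 fully in; its tooth clears the window from 0.0035. Spring 3 N at the start, 8 N fully in; springs out when let go
- catch_back (a joint): the same for the catch on the far side
- tape_measure: bystander: small silver-grey tape measure, 44 x 57 x 33 mm; origin at the centre of its underside
- vernier_caliper: bystander: steel vernier caliper lying flat near the bench's front edge, 58 x 208 x 10 mm; origin at the centre of its underside
- end_mill: bystander: end mill standing upright in a taper collet, 32 mm across, 74 mm tall; origin at the centre of its underside
Things that resemble listed ones, but are neither listed nor needed, are in the scene too. Leave any purple look-alike of the oilstone alone.

How it is judged:
On the way, in this order (a step that is already met when the one before it is completed fails the run):
1. the held stone bears flat on the bar's top at the left-hand end (contact force between oilstone and work_support above 1 N and contact force between the fingers and oilstone above 1 N and z of oilstone in the frame of work_support between 0.154 and 0.17 m and x of oilstone in the frame of work_support between -0.025 and 0.025 m and angle between oilstone's own z axis and vertical below 0.12 rad and y of oilstone in the frame of work_support between 0.035 and 0.11 m), for 0.1 s.
2. still bearing, it has come to the left of the middle (contact force between oilstone and work_support above 1 N and contact force between the fingers and oilstone above 1 N and z of oilstone in the frame of work_support between 0.154 and 0.17 m and x of oilstone in the frame of work_support between -0.025 and 0.025 m and angle between oilstone's own z axis and vertical below 0.12 rad and y of oilstone in the frame of work_support between 0.005 and 0.025 m).
3. still bearing, it has come to the right of the middle (contact force between oilstone and work_support above 1 N and contact force between the fingers and oilstone above 1 N and z of oilstone in the frame of work_support between 0.154 and 0.17 m and x of oilstone in the frame of work_support between -0.025 and 0.025 m and angle between oilstone's own z axis and vertical below 0.12 rad and y of oilstone in the frame of work_support between -0.025 and -0.005 m).
4. still bearing, it has reached the right-hand end (contact force between oilstone and work_support above 1 N and contact force between the fingers and oilstone above 1 N and z of oilstone in the frame of work_support between 0.154 and 0.17 m and x of oilstone in the frame of work_support between -0.025 and 0.025 m and angle between oilstone's own z axis and vertical below 0.12 rad and y of oilstone in the frame of work_support between -0.11 and -0.035 m).
5. the stone is set flat on the bench, still in the fingers (height (world z) of oilstone below 0.012 m and angle between oilstone's own z axis and vertical below 0.12 rad and horizontal distance between oilstone and work_support above 0.085 m and contact force between the fingers and oilstone above 0.5 N).
6. the stone is let go and lies still (height (world z) of oilstone below 0.012 m and angle between oilstone's own z axis and vertical below 0.12 rad and horizontal distance between oilstone and work_support above 0.085 m and contact force between the fingers and oilstone below 0.1 N and linear speed of oilstone below 0.02 m/s), for 0.2 s.
7. both catches are squeezed in with the rest still at home (value of joint each of catch_front, catch_back above 0.0034 m and contact force between the fingers and work_support above 2 N and value of joint rest_bar below 0.02 m).
8. the rest is at its second stop, catches squeezed (value of joint each of catch_front, catch_back above 0.0034 m and contact force between the fingers and work_support above 2 N and value of joint rest_bar above 0.065 m), for 0.2 s.
At the end, for the whole second after the job is handed in: The rest stands at its second stop (drawn up at least 65 mm of 70), both catches still squeezed clear (at least 3.4 mm), held still by the gripper's fingers (over 2 N) for the last second; the oilstone lies flat on the bench, untouched and at rest, more than 85 mm from the support's axis (all of step 6 and all of step 8 and velocity of joint rest_bar between -0.01 and 0.01 m/s); the arm keeps its last pose, push and grip.
It fails at once if the stone is pressed on the support with more than 45 N (contact force between oilstone and work_support above 45 N).
It fails at once if the tape measure, the caliper or the end mill is shifted by more than 20 mm (distance of any of tape_measure, vernier_caliper, end_mill from where it was at the start of the episode above 0.02 m).
It also fails if it takes over 72 s, if anything falls off the work surface, if the arm or the gripper's body presses on something with over 40 N, if the wrist force passes 120 N, or if a joint passes its speed limit or range.

## Working session

There is one attempt and no reset: what is moved stays moved. The work goes in short steps, Python scripts to look and compute and a tool call to move; the robot and the scene stay as the last step left them, time stands still between calls to the robot, and variables do not carry over. Pictures are saved under pics/ and viewed, at most 10 in all, crops included, and the job is handed in when it is done.

Besides the shell and the picture viewer there is one more tool, called after "Emit:" in YAML: its name, and indented under it one key for each argument. arm_command: Moves the arm, as the interface text tells. Shifts and turns lie within -1 to 1; 1 stands for 0.15 m of shift or 2 pi rad of turn. Its arguments: {"type":"object","properties":{"moves":{"type":"array"}},"required":["moves"]}

```bash
mkdir -p pics; cat > h.py <<'E'
import numpy as np, cv2
from plant import manip
def ray(p,u,v):
    d=np.array([(u-p["cx"])/p["fx"],(v-p["cy"])/p["fy"],1.]); R=np.array(p["R"]);t=np.array(p["t"])
    return -R.T@t, R.T@d
def at(p,u,v,z):
    c,d=ray(p,u,v); return c+d*(z-c[2])/d[2]
def pix(p,X):
    q=np.array(p["R"])@np.array(X)+np.array(p["t"]); return np.array([p["fx"]*q[0]/q[2]+p["cx"],p["fy"]*q[1]/q[2]+p["cy"]])
E
python3 - <<'E'
from h import *
for n in("scene","top"):
    p=manip.grab_frame(n); cv2.imwrite(f"pics/{n}0.png",p["frame"][:,:,::-1])
    print(n,p["fx"],-np.array(p["R"]).T@np.array(p["t"]))
    for k in("oilstone","work_support","bar_top","catch_mid","tape_measure","vernier_caliper","end_mill"):
        for d in manip.search_frame(p,k)[:3]: print(k,np.round(d["extent"]),round(d["confidence"],2))
s=manip.state();print(s["tool_pos"],s["tool_rot"],s["time"],manip.tcp_to_tips)
E
```

```text
scene 485.9816084267401 [-0.11434516  0.55379756  0.50672007]
oilstone [305. 269. 361. 300.] 0.92
oilstone [233. 300. 296. 343.] 0.64
work_support [337. 152. 430. 247.] 0.94
bar_top [336. 153. 426. 185.] 0.63
catch_mid [333. 149. 425. 208.] 0.66
tape_measure [242. 262. 277. 288.] 0.72
vernier_caliper [380. 252. 474. 294.] 0.78
end_mill [278. 195. 292. 235.] 0.93
top 389.52415757381044 [0.41514542 0.09117562 0.94660707]
oilstone [230. 234. 272. 253.] 0.9
oilstone [293. 232. 333. 247.] 0.6
oilstone [404. 190. 414. 194.] 0.42
work_support [362. 164. 460. 224.] 0.75
bar_top [363. 167. 461. 203.] 0.68
catch_mid [361. 164. 460. 203.] 0.87
tape_measure [262. 190. 285. 206.] 0.78
tape_measure [404. 189. 409. 194.] 0.44
vernier_caliper [346. 251. 434. 282.] 0.64
end_mill [321. 129. 336. 147.] 0.74
[0.17979442 0.5985815  0.25635688] [1.58935249e-05 1.45385777e-01 9.89375042e-01 3.69983165e-05] 0.8 0.025
```

View pics/scene0.png

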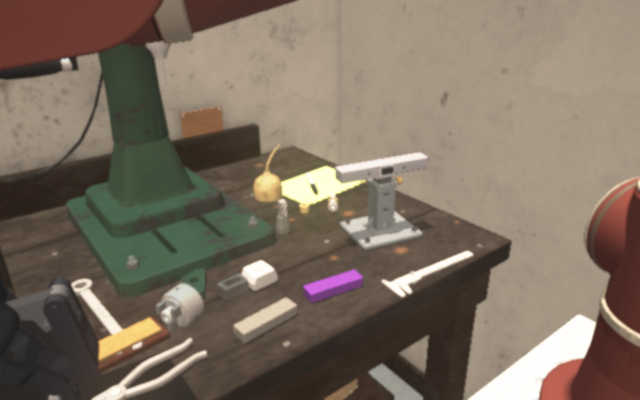

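View pics/top0.png

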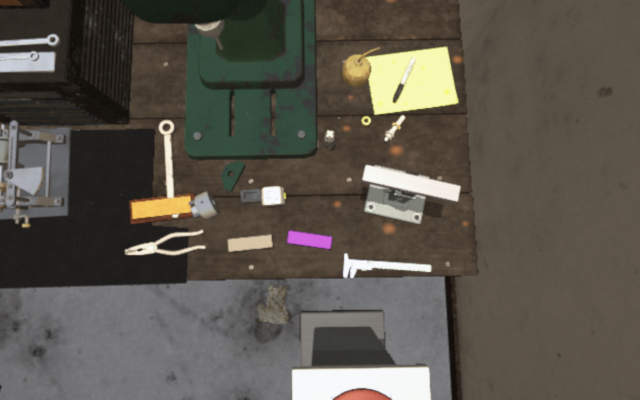

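The stone is the beige-grey block at about (250,243) in the top view, and the purple look-alike is at (310,240). The bar runs from (365,172) to (460,192). The caliper lies at (388,266), the tape at (273,197) and the end mill at (329,137). Next I measure precise poses.

```bash
python3 - <<'E'
from h import *
p=manip.grab_frame("top"); f=p["frame"].astype(int)
print(at(p,320,200,0),at(p,420,200,0),at(p,320,100,0))
def seg(x0,y0,x1,y1,z,thr,name):
    g=f[y0:y1,x0:x1].mean(2); m=(g>thr).astype(np.uint8)
    n,l,st,c=cv2.connectedComponentsWithStats(m); i=1+np.argmax(st[1:,4])
    pts=np.argwhere(l==i)[:,::-1]
    W=np.array([at(p,u+x0,v+y0,z)[:2] for u,v in pts]).astype(np.float32)
    r=cv2.minAreaRect(W); b=cv2.boxPoints(r); C=np.cov(W.T); w,V=np.linalg.eigh(C)
    print(name,len(pts),"rect",np.round(r[0],4),np.round(r[1],4),round(r[2],1),"mean",W.mean(0).round(4),"axis deg",round(np.degrees(np.arctan2(V[1,1],V[0,1])),1),"L",np.sqrt(12*w))
seg(222,228,278,258,0.02,110,"stone")
seg(355,160,466,204,0.162,190,"bar")
seg(355,160,466,204,0.162,205,"bar")
big=cv2.resize(p["frame"][155:290,220:470,::-1],None,fx=3.2,fy=3.2,interpolation=cv2.INTER_CUBIC)
cv2.imwrite("pics/t1.png",big)
E
```

```text
[0.54551065 0.08818644 0.        ] [ 0.5414326  -0.15715182  0.        ] [0.80215376 0.08389034 0.        ]
stone 589 rect [0.4438 0.2567] [0.031 0.106] 5.0 mean [0.4438 0.2565] axis deg 95.0 L [0.03102417 0.10546284]
bar 1530 rect [ 0.5569 -0.098 ] [0.1975 0.0342] 75.9 mean [ 0.5567 -0.0974] axis deg 75.9 L [0.03303807 0.19614721]
bar 1480 rect [ 0.5569 -0.098 ] [0.1967 0.0331] 76.2 mean [ 0.5566 -0.0973] axis deg 76.0 L [0.0320659  0.19552295]
```

View pics/t1.png

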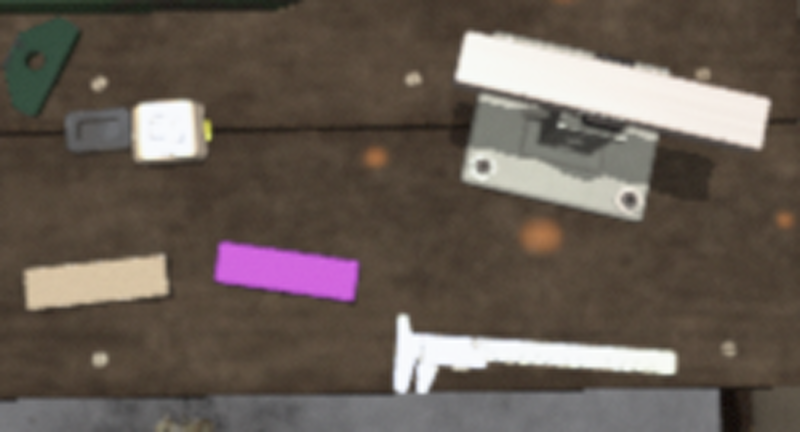

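Emit:
arm_command:
  moves:
    - [1, [-1, -0.72, 0], 0]
    - [1, [-1, -0.72, 0], 0]
    - [1, [-1, -0.72, 0], 0]
    - [1, [-1, -0.72, 0], 0]
    - [1, [-1, -0.72, 0], 0]

```text
time: 1.27
tool_pos: [0.2944, 0.449, 0.2564]
tool_rot: [0.001, 0.147, 0.989, -0.0]
contact_force: [1.3, 1.3, 0.5]
gripper_width: 1.0
grasp_force: 0.0
```

Emit:
arm_command:
  moves:
    - [1, [-1, -0.72, 0], 0]
    - [1, [-1, -0.72, 0], 0]
    - [1, [-1, -0.72, 0], 0]
    - [1, [-1, -0.72, 0], 0]
    - [1, [-1, -0.72, 0], 0]
    - [1, [-1, -0.72, 0], 0]

```text
time: 1.77
tool_pos: [0.407, 0.3026, 0.2566]
tool_rot: [0.001, 0.148, 0.989, -0.0]
contact_force: [-0.3, 0.1, -0.6]
gripper_width: 1.001
grasp_force: 0.0
```

Emit:
arm_command:
  moves:
    - [1, [-0.34, -0.24, 0.5], 0.19]
    - [1, [-0.34, -0.24, 0.5], 0.19]
    - [1, [-0.34, -0.24, 0.5], 0.19]
    - [1, [-0.34, -0.24, 0.5], 0.19]
    - [1, [-0.34, -0.24, 0.5], 0.19]
    - [1, [-0.34, -0.24, 0.5], 0.19]
    - [1, [-0.34, -0.24, 0.5], 0.19]
    - [1, [-0.34, -0.24, 0.5], 0.19]
    - [1, [-0.34, -0.24, 0.5], 0.19]
    - [1, [-0.34, -0.24, 0.5], 0.19]
    - [1, [-0.34, -0.24, 0.5], 0.19]
    - [1, [-0.34, -0.24, 0.5], 0.19]

```text
time: 2.77
tool_pos: [0.4431, 0.2569, 0.1814]
tool_rot: [-0.0, 0.675, 0.738, 0.0]
contact_force: [-0.3, -0.0, 0.1]
gripper_width: 0.997
grasp_force: 0.0
```

```bash
cat >> h.py <<'E'
from scipy.spatial.transform import Rotation as Ro
def go(x,y,z,deg):
    s=manip.state(); q=np.array(s["tool_rot"]); R=Ro.from_quat(q[[1,2,3,0]]).as_matrix()
    a=np.degrees(np.arctan2(R[1,1],R[0,1])); d=R.T@(np.array([x,y,z])-s["tool_pos"])
    t=(a-deg+90)%180-90
    print("t",s["time"],"pos",np.round(s["tool_pos"],4),"ang",round(a,2),"j6",round(s["joint_pos"][5],2),"F",np.round(s["contact_force"],1),"w",round(s["gripper_width"],3),"shift",np.round(d/.15,3),"turn",round(t/360,4))
E
python3 - <<'E'
from h import *
go(.4438,.2567,.028,5)
p=manip.grab_frame("wrist"); cv2.imwrite("pics/w0.png",p["frame"][:,:,::-1]); print(pix(p,[.4438,.2567,.02]),manip.search_frame(p,"oilstone")[:2])
E
```

```text
t 2.7667 pos [0.4431 0.2569 0.1814] ang 5.04 j6 0.29 F [-0.3 -0.   0.1] w 0.997 shift [-0.002  0.005  1.022] turn 0.0001
[319.89140874 187.03635082] [{'extent': [295.5, 259.0, 337.6, 339.2], 'confidence': 0.98}, {'extent': [303.8, 132.0, 334.0, 238.8], 'confidence': 0.66}]
```

View pics/w0.png

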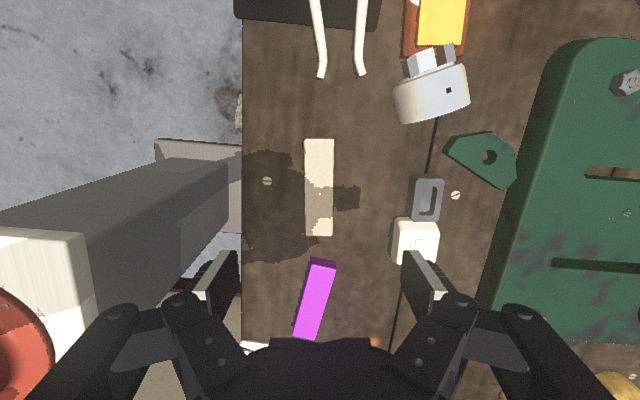

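The stone is centred at (319,187), exactly where predicted, and its axis lines up with the fingers. I'm going down to grasp it.

Emit:
arm_command:
  moves:
    - [0.2, [0, 0, 0.9], 0]
    - [0.2, [0, 0, 0.9], 0]
    - [0.2, [0, 0, 0.9], 0]
    - [0.2, [0, 0, 0.9], 0]
    - [0.2, [0, 0, 0.9], 0]
    - [0.2, [0, 0, 0.95], 0]
    - [0.2, [0, 0, 1], 0]
    - [0.2, [0, 0, 1], 0]

```text
time: 3.53
tool_pos: [0.4445, 0.2567, 0.0324]
tool_rot: [0.0, 0.676, 0.737, 0.001]
contact_force: [-0.7, -0.5, -0.3]
gripper_width: 0.599
grasp_force: 0.0
```

Emit:
arm_command:
  moves:
    - [0.2, [0, 0, 0.02], 0]
    - [-1, [0, 0, 0.02], 0]
    - [-1, [0, 0, 0.02], 0]
    - [-1, [0, 0, 0.02], 0]
    - [-1, [0, 0, 0.02], 0]
    - [-1, [0, 0, 0.02], 0]
    - [-1, [0, 0, 0.02], 0]

```text
time: 4.12
tool_pos: [0.4442, 0.2566, 0.0294]
tool_rot: [0.0, 0.676, 0.737, 0.001]
contact_force: [-1.1, -0.6, 6.1]
gripper_width: 0.333
grasp_force: 61.8
```

Emit:
arm_command:
  moves:
    - [-1, [0, 0, -0.2], 0]
    - [-1, [0, 0, -0.4], 0]
    - [-1, [0, 0, -0.7], 0]
    - [-1, [0, 0, -1], 0]
    - [-1, [0, 0, -1], 0]
    - [-1, [0, 0, -1], 0]
    - [-1, [0, 0, -1], 0]

```text
time: 4.7
tool_pos: [0.4428, 0.2559, 0.177]
tool_rot: [-0.0, 0.676, 0.737, -0.001]
contact_force: [0.6, -0.2, -4.0]
gripper_width: 0.337
grasp_force: 61.0
```

```bash
python3 - <<'E'
from h import *
go(.570,-.045,.24,-14)
E
```

```text
t 4.7 pos [0.4428 0.2559 0.177 ] ang 4.88 j6 0.29 F [ 0.6 -0.2 -4. ] w 0.337 shift [-2.071  0.674 -0.42 ] turn 0.0524
```

Emit:
arm_command:
  moves:
    - [-1, [-0.1, 0.05, -0.42], 0]
    - [-1, [-0.3, 0.1, -0.42], 0]
    - [-1, [-0.6, 0.2, -0.42], 0]
    - [-1, [-0.8, 0.27, -0.42], 0]
    - [-1, [-1, 0.34, -0.42], 0]
    - [-1, [-1, 0.34, -0.42], 0]

```text
time: 5.2
tool_pos: [0.5072, 0.1064, 0.2372]
tool_rot: [-0.001, 0.678, 0.735, -0.003]
contact_force: [0.4, 0.3, -3.0]
gripper_width: 0.334
grasp_force: 61.1
```

Emit:
arm_command:
  moves:
    - [-1, [-0.25, 0.08, 0], 0.01]
    - [-1, [-0.5, 0.16, 0], 0.025]
    - [-1, [-0.75, 0.25, 0], 0.04]
    - [-1, [-0.9, 0.3, 0], 0.052]
    - [-1, [-1, 0.34, 0], 0.052]
    - [-1, [-1, 0.34, 0], 0.052]
    - [-1, [-1, 0.34, 0], 0.052]

```text
time: 5.78
tool_pos: [0.5696, -0.0336, 0.2385]
tool_rot: [-0.002, 0.787, 0.617, -0.001]
contact_force: [1.1, 0.2, -3.4]
gripper_width: 0.336
grasp_force: 61.1
```

```bash
python3 - <<'E'
from h import *
go(.570,-.045,.20,-14)
p=manip.grab_frame("top"); cv2.imwrite("pics/t2.png",cv2.resize(p["frame"][130:300,300:500,::-1],None,fx=3,fy=3))
p=manip.grab_frame("wrist"); cv2.imwrite("pics/w2.png",p["frame"][:,:,::-1])
for y in(-.1,0,.1):
  for x in (-.017,.017):
    c,s=np.cos(-.2443),np.sin(-.2443); print(pix(p,[.557+c*x-s*y,-.098+s*x+c*y,.162]).round())
E
```

```text
t 5.7833 pos [ 0.5696 -0.0336  0.2385] ang -13.79 j6 0.05 F [ 1.1  0.2 -3.4] w 0.336 shift [-0.073  0.022  0.257] turn 0.0006
[304. 385.]
[340. 385.]
[302. 292.]
[344. 293.]
[300. 172.]
[348. 172.]
```

View pics/w2.png

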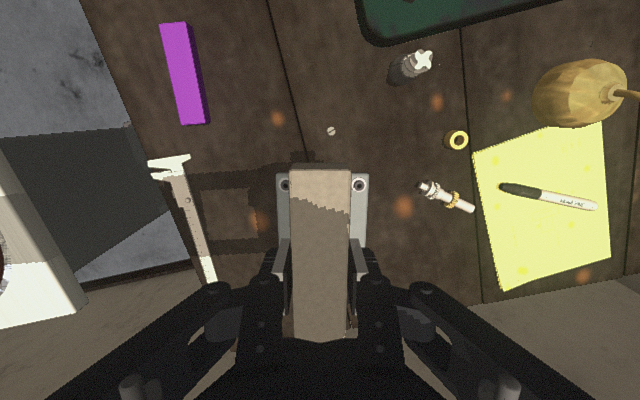

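Emit:
arm_command:
  moves:
    - [-1, [-0.07, 0.02, 0.1], 0]
    - [-1, [-0.07, 0.02, 0.2], 0]
    - [-1, [-0.07, 0.02, 0.25], 0]
    - [-1, [-0.07, 0.02, 0.28], 0]
    - [-1, [-0.07, 0.02, 0.28], 0]
    - [-1, [-0.07, 0.02, 0.28], 0]

```text
time: 6.38
tool_pos: [0.571, -0.0442, 0.1996]
tool_rot: [0.0, 0.787, 0.617, 0.0]
contact_force: [1.0, -0.8, -3.1]
gripper_width: 0.335
grasp_force: 61.0
```

Emit:
arm_command:
  moves:
    - [-1, [0, 0, 0.01], 0]
    - [-1, [0, 0, 0.02], 0]
    - [-1, [0, 0, 0.025], 0]
    - [-1, [0, 0, 0.025], 0]

```text
time: 6.72
tool_pos: [0.5711, -0.0449, 0.1957]
tool_rot: [0.0, 0.787, 0.617, 0.0]
contact_force: [-0.2, -0.4, -2.9]
gripper_width: 0.335
grasp_force: 61.0
```

Emit:
arm_command:
  moves:
    - [-1, [0, 0, 0.008], 0]
    - [-1, [0, 0, 0.016], 0]
    - [-1, [0, 0, 0.016], 0]
    - [-1, [0, 0, 0.016], 0]

```text
time: 7.05
tool_pos: [0.5709, -0.0449, 0.193]
tool_rot: [-0.0, 0.787, 0.617, -0.0]
contact_force: [-0.4, 0.5, -2.5]
gripper_width: 0.34
grasp_force: 61.0
```

Emit:
arm_command:
  moves:
    - [-1, [0, 0, 0.006], 0]
    - [-1, [0, 0, 0.006], 0]
    - [-1, [0, 0, 0.006], 0]

```text
time: 7.3
tool_pos: [0.571, -0.0449, 0.1922]
tool_rot: [-0.0, 0.787, 0.617, -0.0]
contact_force: [-0.5, -0.3, -3.2]
gripper_width: 0.334
grasp_force: 61.0
```

Emit:
arm_command:
  moves:
    - [-1, [0, 0, 0.006], 0]
    - [-1, [0, 0, 0.006], 0]
    - [-1, [0, 0, 0.006], 0]

```text
time: 7.55
tool_pos: [0.5711, -0.045, 0.1914]
tool_rot: [0.0, 0.787, 0.617, 0.0]
contact_force: [0.5, -0.8, -2.9]
gripper_width: 0.338
grasp_force: 61.1
```

Emit:
arm_command:
  moves:
    - [-1, [0, 0, 0.006], 0]
    - [-1, [0, 0, 0.006], 0]
    - [-1, [0, 0, 0.006], 0]

```text
time: 7.8
tool_pos: [0.5711, -0.0449, 0.1914]
tool_rot: [0.0, 0.787, 0.617, 0.0]
contact_force: [-3.3, 1.0, 3.5]
gripper_width: 0.335
grasp_force: 61.9
```

Emit:
arm_command:
  moves:
    - [-1, [0, 0, 0.004], 0]
    - [-1, [0, 0, 0.004], 0]
    - [-1, [0, 0, 0.004], 0]

```text
time: 8.05
tool_pos: [0.5711, -0.0449, 0.1914]
tool_rot: [0.0, 0.787, 0.617, 0.0]
contact_force: [-5.1, 0.7, 6.4]
gripper_width: 0.337
grasp_force: 62.3
```

```bash
python3 - <<'E'
from h import *
for y in (.055,0.,-.055): go(.557+.242*y,-.098+.97*y,.19,-14)
E
```

```text
t 8.05 pos [ 0.5711 -0.0449  0.1914] ang -13.84 j6 0.03 F [-5.1  0.7  6.4] w 0.337 shift [ 0.001 -0.006  0.009] turn 0.0005
t 8.05 pos [ 0.5711 -0.0449  0.1914] ang -13.84 j6 0.03 F [-5.1  0.7  6.4] w 0.337 shift [-0.366 -0.007  0.009] turn 0.0005
t 8.05 pos [ 0.5711 -0.0449  0.1914] ang -13.84 j6 0.03 F [-5.1  0.7  6.4] w 0.337 shift [-0.733 -0.008  0.009] turn 0.0005
```

Emit:
arm_command:
  moves:
    - [-1, [-0.02, 0, 0], 0]
    - [-1, [-0.05, 0, 0], 0]
    - [-1, [-0.08, 0, 0], 0]
    - [-1, [-0.11, 0, 0], 0]
    - [-1, [-0.14, 0, 0], 0]
    - [-1, [-0.17, 0, 0], 0]
    - [-1, [-0.2, 0, 0], 0]
    - [-1, [-0.23, 0, 0], 0]
    - [-1, [-0.26, 0, 0], 0]
    - [-1, [-0.28, 0, 0], 0]
    - [-1, [-0.28, 0, 0], 0]
    - [-1, [-0.28, 0, 0], 0]

```text
time: 9.05
tool_pos: [0.5621, -0.086, 0.1914]
tool_rot: [0.001, 0.787, 0.617, 0.001]
contact_force: [0.1, 3.7, 5.8]
gripper_width: 0.337
grasp_force: 62.2
```

Emit:
arm_command:
  moves:
    - [-1, [-0.03, 0, 0], 0]
    - [-1, [-0.06, 0, 0], 0]
    - [-1, [-0.09, 0, 0], 0]
    - [-1, [-0.12, 0, 0], 0]
    - [-1, [-0.15, 0, 0], 0]
    - [-1, [-0.18, 0, 0], 0]
    - [-1, [-0.21, 0, 0], 0]
    - [-1, [-0.24, 0, 0], 0]
    - [-1, [-0.27, 0, 0], 0]
    - [-1, [-0.3, 0, 0], 0]
    - [-1, [-0.33, 0, 0], 0]
    - [-1, [-0.36, 0, 0], 0]
    - [-1, [-0.39, 0, 0], 0]
    - [-1, [-0.42, 0, 0], 0]
    - [-1, [-0.45, 0, 0], 0]
    - [-1, [-0.45, 0, 0], 0]
    - [-1, [-0.45, 0, 0], 0]

```text
time: 10.47
tool_pos: [0.5458, -0.1518, 0.1914]
tool_rot: [0.001, 0.787, 0.617, 0.001]
contact_force: [0.7, 2.7, 5.0]
gripper_width: 0.337
grasp_force: 62.2
```

```bash
python3 - <<'E'
from h import *
go(.5437,-.1514,.19,-14)
p=manip.grab_frame("scene"); cv2.imwrite("pics/s3.png",cv2.resize(p["frame"][120:320,200:500,::-1],None,fx=2.5,fy=2.5))
E
```

```text
t 10.4667 pos [ 0.5458 -0.1518  0.1914] ang -13.86 j6 -0.16 F [0.7 2.7 5. ] w 0.337 shift [-0.001 -0.015  0.01 ] turn 0.0004
```

View pics/s3.png

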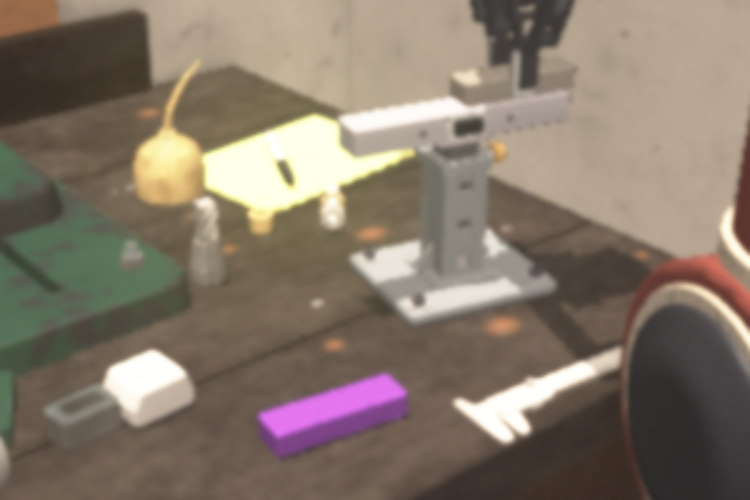

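The stone lies flat on the right half of the bar, with the support undisturbed. I lift it and carry it back to its original free spot.

Emit:
arm_command:
  moves:
    - [-1, [0, 0, -0.1], 0]
    - [-1, [0, 0, -0.25], 0]
    - [-1, [0, 0, -0.4], 0]
    - [-1, [0, 0, -0.4], 0]
    - [-1, [0.1, 0, -0.4], 0]
    - [-1, [0.3, 0, -0.4], 0]
    - [-1, [0.55, 0, -0.4], 0]
    - [-1, [0.8, 0, -0.4], 0]
    - [-1, [1, 0, -0.4], 0]
    - [-1, [1, 0, -0.4], 0]
    - [-1, [1, 0, -0.4], 0]

```text
time: 11.43
tool_pos: [0.58, -0.0045, 0.2472]
tool_rot: [-0.001, 0.786, 0.618, -0.001]
contact_force: [-0.6, -1.1, -4.3]
gripper_width: 0.339
grasp_force: 61.1
```

```bash
python3 - <<'E'
from h import *
go(.4438,.2567,.1,5)
E
```

```text
t 11.4333 pos [ 0.58   -0.0045  0.2472] ang -13.68 j6 0.1 F [-0.6 -1.1 -4.3] w 0.339 shift [ 1.479 -1.292  0.983] turn -0.0519
```

Emit:
arm_command:
  moves:
    - [-1, [0.15, -0.1, 0], 0]
    - [-1, [0.4, -0.3, 0], -0.01]
    - [-1, [0.6, -0.5, 0], -0.02]
    - [-1, [0.8, -0.7, 0], -0.035]
    - [-1, [1, -0.87, 0], -0.052]
    - [-1, [1, -0.87, 0], -0.052]
    - [-1, [1, -0.87, 0], -0.052]
    - [-1, [1, -0.87, 0], -0.052]

```text
time: 12.1
tool_pos: [0.4899, 0.1702, 0.2489]
tool_rot: [0.0, 0.677, 0.736, -0.001]
contact_force: [0.9, -1.4, -3.5]
gripper_width: 0.335
grasp_force: 61.1
```

```bash
python3 - <<'E'
from h import *
go(.4438,.2567,.04,5)
E
```

```text
t 12.1 pos [0.4899 0.1702 0.2489] ang 4.82 j6 0.11 F [ 0.9 -1.4 -3.5] w 0.335 shift [ 0.603 -0.257  1.392] turn -0.0005
```

Emit:
arm_command:
  moves:
    - [-1, [0.2, -0.1, 0.1], 0]
    - [-1, [0.4, -0.2, 0.3], 0]
    - [-1, [0.6, -0.25, 0.5], 0]
    - [-1, [0.6, -0.25, 0.7], 0]
    - [-1, [0.6, -0.25, 0.9], 0]
    - [-1, [0.6, -0.25, 1], 0]
    - [-1, [0.6, -0.25, 1], 0]
    - [-1, [0.6, -0.25, 1], 0]

```text
time: 12.77
tool_pos: [0.4452, 0.256, 0.0988]
tool_rot: [-0.0, 0.677, 0.736, -0.001]
contact_force: [0.8, -0.3, -2.6]
gripper_width: 0.337
grasp_force: 61.0
```

Emit:
arm_command:
  moves:
    - [-1, [0, 0, 0.15], 0]
    - [-1, [0, 0, 0.3], 0]
    - [-1, [0, 0, 0.37], 0]
    - [-1, [0, 0, 0.4], 0]
    - [-1, [0, 0, 0.42], 0]
    - [-1, [0, 0, 0.42], 0]
    - [-1, [0, 0, 0.42], 0]

```text
time: 13.35
tool_pos: [0.446, 0.2581, 0.0383]
tool_rot: [0.001, 0.676, 0.737, 0.001]
contact_force: [0.1, -0.7, -2.4]
gripper_width: 0.333
grasp_force: 61.1
```

Emit:
arm_command:
  moves:
    - [-1, [0, 0, 0.03], 0]
    - [-1, [0, 0, 0.045], 0]
    - [-1, [0, 0, 0.055], 0]
    - [-1, [0, 0, 0.06], 0]
    - [-1, [0, 0, 0.065], 0]
    - [-1, [0, 0, 0.065], 0]
    - [-1, [0, 0, 0.065], 0]

```text
time: 13.93
tool_pos: [0.4452, 0.2579, 0.0294]
tool_rot: [-0.0, 0.676, 0.737, -0.001]
contact_force: [-7.6, -3.6, 12.7]
gripper_width: 0.336
grasp_force: 63.1
```

Emit:
arm_command:
  moves:
    - [0.4, [0, 0, 0], 0]
    - [0.4, [0, 0, 0], 0]
    - [0.4, [0, 0, 0], 0]
    - [0.4, [0, 0, 0], 0]
    - [0.4, [0, 0, 0], 0]

```text
time: 14.35
tool_pos: [0.4449, 0.2578, 0.0271]
tool_rot: [0.0, 0.676, 0.737, 0.0]
contact_force: [-0.2, 0.3, 0.4]
gripper_width: 0.706
grasp_force: 0.0
```

Emit:
arm_command:
  moves:
    - [0.4, [0, 0, -0.2], 0]
    - [0.6, [0, 0, -0.4], 0]
    - [0.6, [0, 0, -0.7], 0]
    - [0.6, [0, 0, -1], 0]
    - [0.6, [0, 0, -1], 0]
    - [0.6, [0, 0, -1], 0]
    - [0.6, [0, 0, -1], 0]

```text
time: 14.93
tool_pos: [0.4448, 0.2578, 0.177]
tool_rot: [0.0, 0.676, 0.737, 0.0]
contact_force: [0.3, 0.2, 0.0]
gripper_width: 0.796
grasp_force: 0.0
```

```bash
python3 - <<'E'
from h import *
go(.557,-.098,.26,-14)
p=manip.grab_frame("wrist"); d=manip.search_frame(p,"oilstone"); print([(x["extent"],x["confidence"]) for x in d[:2]],pix(p,[.4438,.2567,.02]))
p=manip.grab_frame("top"); f=p["frame"]
for k in("tape_measure","vernier_caliper","end_mill","work_support","catch_mid"): print(k,[(np.round(d["extent"]),d["confidence"]) for d in manip.search_frame(p,k)[:1]])
E
```

```text
t 14.9333 pos [0.4448 0.2578 0.177 ] ang 4.88 j6 0.3 F [0.3 0.2 0. ] w 0.796 shift [-2.427  0.544 -0.553] turn 0.0524
[([293.3, 261.3, 335.2, 340.6], 0.96), ([304.8, 132.1, 334.9, 237.5], 0.55)] [318.01005839 188.79159932]
tape_measure [(array([264., 188., 286., 206.]), 0.8)]
vernier_caliper [(array([344., 257., 427., 279.]), 0.69)]
end_mill [(array([323., 131., 338., 149.]), 0.73)]
work_support [(array([363., 167., 458., 222.]), 0.88)]
catch_mid [(array([360., 165., 460., 202.]), 0.72)]
```

Emit:
arm_command:
  moves:
    - [1, [-0.1, 0, -0.55], 0]
    - [1, [-0.3, 0.1, -0.55], 0]
    - [1, [-0.6, 0.15, -0.55], 0]
    - [1, [-0.8, 0.2, -0.55], 0]
    - [1, [-1, 0.22, -0.55], 0]
    - [1, [-1, 0.22, -0.55], 0]

```text
time: 15.83
tool_pos: [0.4918, 0.1063, 0.2601]
tool_rot: [0.001, 0.679, 0.734, -0.0]
contact_force: [-0.1, -1.0, -0.7]
gripper_width: 0.998
grasp_force: 0.0
```

Emit:
arm_command:
  moves:
    - [1, [-0.25, 0.05, 0], 0.01]
    - [1, [-0.5, 0.11, 0], 0.025]
    - [1, [-0.75, 0.16, 0], 0.04]
    - [1, [-0.9, 0.2, 0], 0.052]
    - [1, [-1, 0.22, 0], 0.052]
    - [1, [-1, 0.22, 0], 0.052]
    - [1, [-1, 0.22, 0], 0.052]

```text
time: 16.42
tool_pos: [0.536, -0.0356, 0.259]
tool_rot: [-0.001, 0.787, 0.616, -0.0]
contact_force: [0.0, 0.4, -0.1]
gripper_width: 1.001
grasp_force: 0.0
```

```bash
python3 - <<'E'
from h import *
go(.557,-.098,.22,-14)
E
```

```text
t 16.4167 pos [ 0.536  -0.0356  0.259 ] ang -13.9 j6 0.04 F [ 0.   0.4 -0.1] w 1.001 shift [-0.37   0.236  0.26 ] turn 0.0003
```

Emit:
arm_command:
  moves:
    - [1, [-0.2, 0.12, 0], 0]
    - [1, [-0.37, 0.23, 0.1], 0]
    - [1, [-0.37, 0.23, 0.2], 0]
    - [1, [-0.37, 0.23, 0.2], 0]
    - [1, [-0.37, 0.23, 0.2], 0]

```text
time: 16.83
tool_pos: [0.5556, -0.0962, 0.2284]
tool_rot: [-0.001, 0.787, 0.617, -0.001]
contact_force: [0.2, 1.0, 0.3]
gripper_width: 0.998
grasp_force: 0.0
```

```bash
python3 - <<'E'
from h import *
go(.557,-.098,.154,-14)
p=manip.grab_frame("wrist"); cv2.imwrite("pics/w4.png",p["frame"][:,:,::-1])
c,s=np.cos(-.2443),np.sin(-.2443)
for y in(-.1,0,.1):
  for x in (-.017,.017):
     print(pix(p,[.557+c*x-s*y,-.098+s*x+c*y,.162]).round())
E
```

```text
t 16.8333 pos [ 0.5556 -0.0962  0.2284] ang -13.77 j6 -0.06 F [0.2 1.  0.3] w 0.998 shift [-0.01   0.014  0.496] turn 0.0006
[300. 337.]
[341. 338.]
[297. 224.]
[345. 224.]
[294.  70.]
[350.  70.]
```

View pics/w4.png

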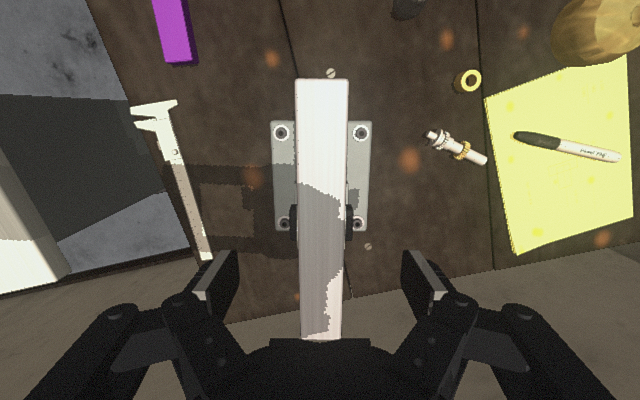

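The bar is centred between the open fingers (columns 295–349). The catches sit at about row 222, close to the predicted middle. I descend and squeeze.

Emit:
arm_command:
  moves:
    - [1, [-0.01, 0.01, 0.15], 0]
    - [1, [-0.01, 0.01, 0.3], 0]
    - [1, [-0.01, 0.01, 0.4], 0]
    - [1, [-0.01, 0.01, 0.47], 0]
    - [1, [-0.01, 0.01, 0.5], 0]
    - [1, [-0.01, 0.01, 0.5], 0]
    - [1, [-0.01, 0.01, 0.5], 0]

```text
time: 17.47
tool_pos: [0.5581, -0.0992, 0.1559]
tool_rot: [0.001, 0.787, 0.617, 0.001]
contact_force: [0.4, -0.3, -0.3]
gripper_width: 0.996
grasp_force: 0.0
```

Emit:
arm_command:
  moves:
    - [-1, [0, 0, 0], 0]
    - [-1, [0, 0, 0], 0]
    - [-1, [0, 0, 0], 0]
    - [-1, [0, 0, 0], 0]
    - [-1, [0, 0, 0], 0]
    - [-1, [0, 0, 0], 0]
    - [-1, [0, 0, 0], 0]

```text
time: 18.05
tool_pos: [0.5558, -0.0991, 0.1561]
tool_rot: [-0.002, 0.787, 0.617, -0.002]
contact_force: [-11.4, 3.1, 10.9]
gripper_width: 0.4
grasp_force: 61.1
```

Emit:
arm_command:
  moves:
    - [-1, [0, -0.01, -0.02], 0]
    - [-1, [0, -0.01, -0.05], 0]
    - [-1, [0, -0.01, -0.09], 0]
    - [-1, [0, -0.01, -0.13], 0]
    - [-1, [0, -0.01, -0.17], 0]
    - [-1, [0, -0.01, -0.21], 0]
    - [-1, [0, -0.01, -0.25], 0]
    - [-1, [0, -0.01, -0.29], 0]
    - [-1, [0, -0.01, -0.33], 0]
    - [-1, [0, -0.01, -0.37], 0]
    - [-1, [0, -0.01, -0.41], 0]
    - [-1, [0, -0.01, -0.44], 0]
    - [-1, [0, -0.01, -0.44], 0]
    - [-1, [0, -0.01, -0.44], 0]

```text
time: 19.22
tool_pos: [0.5557, -0.0991, 0.221]
tool_rot: [-0.0, 0.787, 0.617, -0.0]
contact_force: [-2.1, 0.1, -3.8]
gripper_width: 0.398
grasp_force: 61.2
```

```bash
python3 - <<'E'
from h import *
go(.5555,-.099,.226,-14)
p=manip.grab_frame("scene"); cv2.imwrite("pics/s5.png",cv2.resize(p["frame"][80:320,200:500,::-1],None,fx=2.5,fy=2.5))
E
```

```text
t 19.2167 pos [ 0.5557 -0.0991  0.221 ] ang -13.84 j6 -0.07 F [-2.1  0.1 -3.8] w 0.398 shift [ 0.    -0.001 -0.033] turn 0.0005
```

View pics/s5.png

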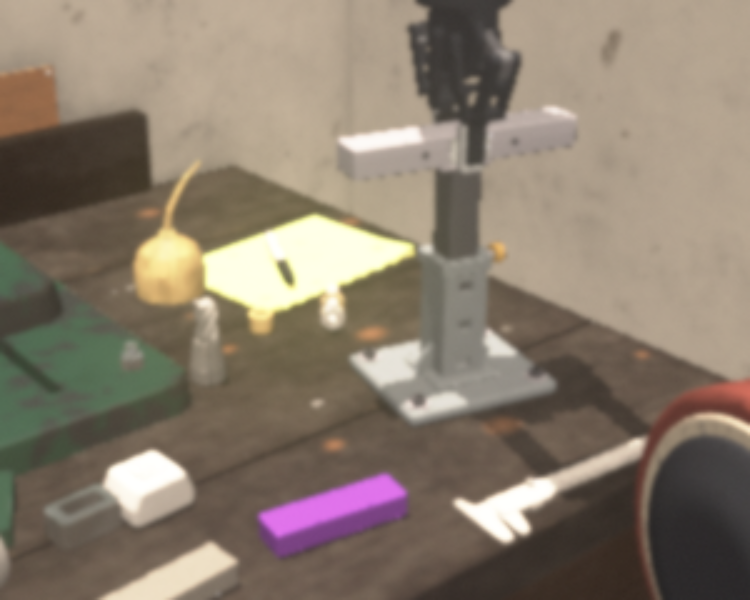

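The bar is up about 65 mm, firmly held, with the stem showing. I bring it to the dead end.

Emit:
arm_command:
  moves:
    - [-1, [0, 0, -0.01], 0]
    - [-1, [0, 0, -0.02], 0]
    - [-1, [0, 0, -0.03], 0]
    - [-1, [0, 0, -0.035], 0]
    - [-1, [0, 0, -0.035], 0]
    - [-1, [0, 0, -0.035], 0]
    - [-1, [0, 0, -0.035], 0]

```text
time: 19.85
tool_pos: [0.5557, -0.0991, 0.2257]
tool_rot: [-0.0, 0.787, 0.617, -0.0]
contact_force: [-3.4, 0.4, -5.9]
gripper_width: 0.403
grasp_force: 61.1
```

Emit:
arm_command:
  moves:
    - [-1, [0, 0, -0.008], 0]
    - [-1, [0, 0, -0.008], 0]
    - [-1, [0, 0, -0.008], 0]
    - [-1, [0, 0, -0.008], 0]
    - [-1, [0, 0, -0.008], 0]
    - [-1, [0, 0, -0.008], 0]

```text
time: 20.35
tool_pos: [0.5557, -0.0991, 0.2264]
tool_rot: [-0.0, 0.787, 0.617, -0.0]
contact_force: [-2.9, -0.0, -10.7]
gripper_width: 0.4
grasp_force: 61.9
```

The force has risen and the TCP has come up 70 mm, so the bar is at its dead end. I'm handing in.

```bash
python3 -c "
from plant import manip
print(manip.job_done())"
```

```text
the job is handed in; nothing more can be done
None
```

I drew the oilstone along the full bar and set it back flat on the bench. The rest is now held at its second stop with both catches squeezed, ready for you to tighten the locking screw; the job is handed in, but no verdict was returned.

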